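# Weigh a batch of paint sample tins on the beam balance

## Task

First get the weighing place ready: raise the blue display lid of the weight logger until its screen leans back 20 degrees past upright (110 degrees open), and take the brass check weight off the balance pan and stand it in its green tray. Then stand all the sample tins that stand ready on the bench upright on the balance pan, and slide the brass counterpoise along the beam until the beam rests level by itself; leave it so, and leave the bottle, jar and beaker alone.

Things in the scene. Friction and masses are not known exactly. Their poses are not given: they have to be found in the camera images.
- tin0: sealed aluminium sample tin with a paper band and an orange dot on top: upright cylinder, 48 mm across, 44 mm high, about 150 g (120 to 190 g). Origin: centre of its underside. Some of the four tins may be absent
- tin1: sealed aluminium sample tin with a paper band and an orange dot on top: upright cylinder, 48 mm across, 44 mm high, about 150 g (120 to 190 g). Origin: centre of its underside. Some of the four tins may be absent
- tin2: sealed aluminium sample tin with a paper band and an orange dot on top: upright cylinder, 48 mm across, 44 mm high, about 150 g (120 to 190 g). Origin: centre of its underside. Some of the four tins may be absent
- tin3: sealed aluminium sample tin with a paper band and an orange dot on top: upright cylinder, 48 mm across, 44 mm high, about 150 g (120 to 190 g). Origin: centre of its underside. Some of the four tins may be absent
- weight: brass check weight: upright cylinder 30 mm across and 37 mm high with a small knob (14 mm across, 14 mm high) on top, 200 g. Origin: centre of its underside. Starts standing on the balance pan
- tray: green square tray for the check weight, fixed to the bench, 110 x 110 mm outside, rim 12 mm high, walls and floor 4 mm. Origin: centre of its underside; x and y along its sides
- balance: beam balance on a grey base (120 x 420 mm, 20 mm high), fixed to the bench. Origin: on the underside, below the beam's pivot, which is 95 mm up. Its y axis runs along the beam, from the pan (-y side) to the counterpoise (+y side)
- beam (a joint): tilt of the balance beam in rad: 0 is level, positive is pan down; soft stops near -0.1 and +0.1. The beam is damped and settles in about 1 s. The moving red tip of the beam (+y end) meets the red line on the white index post when level. Between the stops, 1 mm of counterpoise travel changes the resting tilt by about 0.006 rad
- poise (a joint): how far the counterpoise stands from its zero along the beam, in m: 0 to 0.15, growing away from the pan. It slides with about 2 N of friction and stays where left. With the empty pan the beam is level at about 0; each tin of 150 g at the middle of the pan calls for about 24 mm more (one nearer the pivot for less, one farther out for more)
- poise_knob (a point): point on the axis of the counterpoise's black upright round knob (22 mm across, 55 mm high), 17 mm below its top. The knob stands on a brass block 36 mm square on the beam; the block's top lies 38 mm below this point. Moves with the counterpoise and beam
- pan_top (a point): centre of the upper face of the steel balance pan; x and y along its sides. The pan measures 130 (x) by 180 (y) mm outside with a rim 8 mm above that face, 4 mm thick; it is fixed to the beam and tilts with it, so that its middle moves up and down 13 mm either way. 130 mm from the beam's pivot on the -y side of the balance, 12 mm above it
- lid (a joint): opening of the logger's blue lid in rad: 0 shut, 1.57 upright, 1.92 is 110 degrees; up to 2.4. Stiff hinge: about 0.5 N m of friction; it stays where it is left
- lid_axis (a point): middle of the lid's hinge axis, on the far edge of the grey logger, 48 mm above the bench; the hinge axis is this frame's y, and the shut lid reaches from it towards -x of this frame. Does not move. The logger (120 x 160 mm, 44 mm high) is fixed to the bench
- lid_bar (a point): middle of the orange round pull bar (12 mm thick, 100 mm free length, parallel to the hinge) on two arms in front of the lid's free edge; 145 mm from the hinge axis along the lid and 5 mm above it when shut, with a gap of 33 mm between bar and lid. Moves with the lid
- amber_bottle: amber glass bottle, 70 mm across, 170 mm high; leave alone. Origin: centre of its underside
- white_jar: white plastic jar, 66 mm across, 100 mm high; leave alone. Origin: centre of its underside
- beaker: steel beaker, 70 mm across, 90 mm high; leave alone. Origin: centre of its underside
Mind the look-alikes: they are no part of the job. There is more than one size of the weight; the job needs the smaller.

How it is judged (in metres and radians):
On the way:
1. the logger lid is at 110 degrees and the check weight stands in its tray, while no tin is on the pan yet (value of joint lid between 1.76 and 2.08 rad and x of weight in the frame of tray between -0.05 and 0.05 m and y of weight in the frame of tray between -0.05 and 0.05 m and z of weight in the frame of tray between -0.002 and 0.012 m and angle between weight's own z axis and vertical below 0.15 rad and linear speed of weight below 0.03 m/s and not (x of tin0 in the frame of pan_top between -0.065 and 0.065 m and y of tin0 in the frame of pan_top between -0.09 and 0.09 m and z of tin0 in the frame of pan_top between -0.008 and 0.008 m and angle between tin0's own z axis and vertical below 0.15 rad and linear speed of tin0 below 0.03 m/s) and not (x of tin1 in the frame of pan_top between -0.065 and 0.065 m and y of tin1 in the frame of pan_top between -0.09 and 0.09 m and z of tin1 in the frame of pan_top between -0.008 and 0.008 m and angle between tin1's own z axis and vertical below 0.15 rad and linear speed of tin1 below 0.03 m/s) and not (x of tin2 in the frame of pan_top between -0.065 and 0.065 m and y of tin2 in the frame of pan_top between -0.09 and 0.09 m and z of tin2 in the frame of pan_top between -0.008 and 0.008 m and angle between tin2's own z axis and vertical below 0.15 rad and linear speed of tin2 below 0.03 m/s) and not (x of tin3 in the frame of pan_top between -0.065 and 0.065 m and y of tin3 in the frame of pan_top between -0.09 and 0.09 m and z of tin3 in the frame of pan_top between -0.008 and 0.008 m and angle between tin3's own z axis and vertical below 0.15 rad and linear speed of tin3 below 0.03 m/s)), for 0.2 s.
At the end, for the whole second after the job is handed in: Lid open 110 degrees (within about 9 degrees), check weight standing in the tray, every present tin standing upright on the pan, and the beam at rest level within 0.025 rad (1.4 degrees) (value of joint lid between 1.76 and 2.08 rad and x of weight in the frame of tray between -0.05 and 0.05 m and y of weight in the frame of tray between -0.05 and 0.05 m and z of weight in the frame of tray between -0.002 and 0.012 m and angle between each of weight, tin0, tin1, tin2, tin3's own z axis and vertical below 0.15 rad and linear speed of each of weight, tin0, tin1, tin2, tin3 below 0.03 m/s and value of joint beam between -0.025 and 0.025 rad and velocity of joint beam between -0.03 and 0.03 rad/s and x of tin0 in the frame of pan_top between -0.065 and 0.065 m and y of tin0 in the frame of pan_top between -0.09 and 0.09 m and z of tin0 in the frame of pan_top between -0.008 and 0.008 m and x of tin1 in the frame of pan_top between -0.065 and 0.065 m and y of tin1 in the frame of pan_top between -0.09 and 0.09 m and z of tin1 in the frame of pan_top between -0.008 and 0.008 m and x of tin2 in the frame of pan_top between -0.065 and 0.065 m and y of tin2 in the frame of pan_top between -0.09 and 0.09 m and z of tin2 in the frame of pan_top between -0.008 and 0.008 m and x of tin3 in the frame of pan_top between -0.065 and 0.065 m and y of tin3 in the frame of pan_top between -0.09 and 0.09 m and z of tin3 in the frame of pan_top between -0.008 and 0.008 m); the robot touches nothing.
It fails at once if a bystander (bottle, jar or beaker) is shoved more than 30 mm or knocked over (distance of any of amber_bottle, white_jar, beaker from where it was at the start of the episode above 0.03 m or angle between any of amber_bottle, white_jar, beaker's own z axis and vertical above 0.5 rad).
Of tin0, tin1, tin2, tin3 only 3 to 4 are there at a start; the rules pass over those that are not, and their reading is None.
At some moment in a run one of tin0, tin1, tin2, tin3 may be knocked a few centimetres aside while the robot is not near it.
It also fails if it takes over 210 s, if anything falls off the work surface, if the arm or the gripper's body presses on something with over 40 N, if the wrist force passes 120 N, or if a joint passes its speed limit or range.

## Robot

A 6-joint arm with a two-finger parallel gripper is mounted at the origin on the work surface. World frame = base frame: x ahead of the robot, y to its left, z up, the work surface at z = 0. Lengths are in m, angles in degrees, forces in N, time in s.
With the tool pointing down it reaches from about 0.325 to 0.75 m from the base axis. Payload 7.6 kg.
Tool frame: the origin (TCP) lies on the centre line of the jaws, within the pads' length; the fingertips stand 8 mm ahead of it and the grasp point (between the pads) lies 11 mm behind it (manip.tip_reach is the distance from the TCP to the fingertips, in m); z points along the fingers, y is the line along which they close (so a half turn about z gives the same grasp; the last joint's range is limited). The gripper opens to 85 mm and grips with 20 to 120 N. Pads are 22 mm wide; open, the fingers measure 114 mm over their backs; the gripper's body (76 mm by 85 mm) begins 54 mm behind the grasp point. The pads swing forward as they close: fully open they stand 13 mm farther back than shut.
Start: joints at [-71.064, 2.991, 80.254, -0, 96.75, -4.028], TCP at [0.205, -0.483, 0.239] pointing down, gripper open.
Joint ranges: [-166.34, 166.34], [-52.06, 124.39], [6.96, 135.62], [-60.46, 240.46], [14.63, 156.25], [-167.68, 167.68]. Speed limits (degrees/s): [147.25, 147.25, 172.46, 180, 180, 180].

## Interface

Orientations are given as a 3x3 rotation matrix whose columns are the frame's x, y, z axes.
In Python, from cell import manip, optics, nets gives the robot as it stands.
- The arm moves only by the tool carry_out, never from a script. Its arguments are lists of equal length, an entry for each row: "jaw": the finger opening in cm, from 0 to 8.54; "translation": the shift along the tool's x, y, z in cm, a list of three; "delta_rot": the turn, a rotation vector about the tool's x, y, z in rad, a list of three. A call has 1 to 10 rows; each row shifts and turns the commanded pose from where the row before left it, along the tool's axes as they then stand; what a row does not reach is not made up. A row lasts 1/12 s, in which the tool goes at most 41.7 mm and 7.16 degrees, less where a joint would pass 70% of its speed; a pose out of reach is approached as far as the arm can. A call is refused whole if a number of a shift passes 4.17 or a number of a turn 0.125, either way. A call with a gripper value outside its range is refused whole. The fingers move at their own pace and stop on an object; "squeeze" is the grip in N (left out, the last holds). Time passes only in rows, so rows that do not move let the fingers close. It gives the time, the measured TCP pose, the force, the opening and the grip force at its end, in the units of the state.
- manip.read_state(): the state, without advancing time (a new reading comes with each control period).
- optics.get_image(name): name is "side" or "top" or "wrist"; returns a dict with "pixels" (384x512x3 uint8, red, green, blue), "depth" (384x512 float32, m along the optical axis (not along the pixel's ray), 0 where there is no reading), "intrinsics" (3x3 intrinsics, pixels), "extrinsics" (4x4, takes a point from camera to world coordinates); the wrist camera has in their place "T_tool_cam" (4x4, takes a point from camera to tool coordinates, whose origin is the TCP and whose axes are the flange's). Camera axes: x right, y down, z forward; pixel columns grow to the right and rows downward; lengths in m; the calibration is good to about 2 mm. A picture is of the moment at which its call begins: read the wrist's pose just before it.
- manip.hand_in(): hands the job in; it is judged then, once.
Trained networks look in a picture, given as the dict that the camera call returned (one of the last four; its "shot" number tells which), for a name from the list of things; names that differ only in an ending like _2 or _b are one class to them, and where a whole thing is asked for, a point or a joint stands for the part that bears it (a point fixed in the world has none). Each returns a list of dicts, best first, with "confidence" (0 to 1); they miss things now and then, are a little off and sometimes report something else, mostly with a low value. They report only what shows in the picture. A call takes as long as a camera call. They do not tell look-alikes from the thing itself.
- nets.spot_in(label, picture): "at" ([x, y, z] in m, in world coordinates, good to about 4 mm: the middle of the surface that is visible of it).
- nets.cut_out(label, picture): "mask" (384x512 bool, what is visible of it).
- nets.place_of(label, picture): "at" ([x, y, z] in m, in world coordinates, good to about 4 mm: a listed point, or the origin of a listed thing).
The state is a dict: "time": time; "joints": joint angles; "joint_vel": joint speeds; "joint_torque": joint torques, N m; "position": TCP position; "eef_rot": TCP orientation; "ft_force": force on the tool from outside, world axes, zero at the start; "moment": the same for the moment, N m; "gripper_width": finger opening in m; "finger_force": force on a finger pad.
Only numpy, scipy, OpenCV 4.12 (cv2) and the standard library are available. Lean on these libraries where they do the work, as an engineer would, in place of code of your own. Each camera call takes 0.05 s, during which the arm holds its last target. There are 200 camera calls.

## Working session

There is one attempt and no reset: what is moved stays moved. The work goes in short steps, Python scripts to look and compute and a tool call to move; the robot and the scene stay as the last step left them, time stands still between calls to the robot, and variables do not carry over. Pictures are saved under pics/ and viewed, at most 14 in all, crops included, and the job is handed in when it is done.

Besides the shell and the picture viewer there is one more tool, called by a JSON object that holds its "op" and its "data". carry_out: Moves the arm, as the interface text tells. Its arguments: {"type":"object","properties":{"jaw":{"type":"array"},"translation":{"type":"array"},"delta_rot":{"type":"array"},"squeeze":{"type":"number"}},"required":["jaw","translation","delta_rot"]}

```bash
mkdir -p pics; ls
cat > h.py <<'E'
import numpy as np, cv2
from cell import manip, optics, nets
def save(p,name): cv2.imwrite('pics/'+name,cv2.cvtColor(p['pixels'],cv2.COLOR_RGB2BGR))
def proj(p,P):
    c=np.linalg.inv(p['extrinsics'])@np.append(P,1); u=p['intrinsics']@c[:3]; return u[:2]/u[2]
E
python3 - <<'E'
from h import *
np.set_printoptions(precision=3,suppress=True)
s=manip.read_state(); print(s['time'],s['position'],s['eef_rot'])
for n in ('top','side'):
    p=optics.get_image(n); save(p,n+'0.png')
    for l in ['tin0','weight','tray','balance','poise_knob','pan_top','lid_axis','lid_bar','amber_bottle','white_jar','beaker']:
        for d in nets.place_of(l,p)[:6]: print(n,l,np.round(d['at'],3),round(d['confidence'],2),np.round(proj(p,d['at'])), [k for k in d if k not in('at','confidence')])
E
```

```text
pics
0.0 [ 0.205 -0.483  0.238] [[ 0.921  0.39  -0.   ]
 [ 0.39  -0.921  0.001]
 [ 0.    -0.002 -1.   ]]
top tin0 [ 0.46   0.097 -0.002] 0.61 [208. 235.] []
top tin0 [ 0.45  -0.102  0.004] 0.59 [274. 239.] []
top tin0 [0.444 0.006 0.002] 0.58 [238. 240.] []
top weight [ 0.604 -0.19   0.107] 0.61 [307. 183.] []
top weight [ 0.464 -0.2    0.002] 0.59 [307. 235.] []
top tray [0.461 0.1   0.001] 0.72 [207. 234.] []
top tray [ 0.593 -0.06   0.004] 0.64 [261. 192.] []
top tray [ 0.436 -0.385 -0.003] 0.62 [369. 246.] []
top tray [ 0.606 -0.191  0.106] 0.26 [308. 182.] []
top balance [ 0.591 -0.062  0.005] 0.97 [262. 192.] []
top poise_knob [0.596 0.028 0.152] 0.57 [229. 182.] []
top pan_top [ 0.597 -0.184  0.104] 0.84 [305. 185.] []
top pan_top [0.57  0.299 0.052] 0.64 [139. 195.] []
top lid_axis [0.57  0.301 0.054] 0.63 [138. 195.] []
top lid_bar [0.424 0.308 0.08 ] 0.84 [130. 244.] []
top lid_bar [ 0.59  -0.442 -0.007] 0.46 [386. 196.] []
top amber_bottle [ 0.744 -0.121  0.002] 0.94 [281. 144.] []
top white_jar [ 0.59  -0.44  -0.004] 0.91 [386. 195.] []
top beaker [0.755 0.066 0.   ] 0.63
[... 189 characters left out ...]
62 -0.2    0.002] 0.81 [207. 279.] []
side weight [ 0.604 -0.191  0.106] 0.5 [265. 232.] []
side tray [ 0.438 -0.378 -0.001] 0.7 [208. 343.] []
side balance [ 0.594 -0.058 -0.004] 0.9 [249. 236.] []
side poise_knob [0.596 0.024 0.156] 0.73 [241. 168.] []
side pan_top [ 0.592 -0.19   0.104] 0.8 [259. 233.] []
side lid_axis [0.568 0.3   0.044] 0.84 [216. 158.] []
side lid_axis [ 0.595 -0.06  -0.006] 0.48 [249. 236.] []
side lid_bar [0.419 0.311 0.073] 0.86 [168. 154.] []
side lid_bar [ 0.59  -0.442 -0.001] 0.22 [291. 354.] []
side amber_bottle [ 0.745 -0.12   0.   ] 0.91 [311. 239.] []
side white_jar [ 0.586 -0.443 -0.001] 0.59 [289. 355.] []
side beaker [0.753 0.065 0.   ] 0.84 [292. 200.] []
```

Run:
```python
import cv2
a=cv2.imread('pics/top0.png')[110:290,100:420]; cv2.imwrite('pics/top0c.png',cv2.resize(a,None,fx=2.5,fy=2.5,interpolation=2))
a=cv2.imread('pics/side0.png')[110:384,120:350]; cv2.imwrite('pics/side0c.png',cv2.resize(a,None,fx=2.1,fy=2.1,interpolation=2))
```

```text
(no output)
```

View pics/top0c.png

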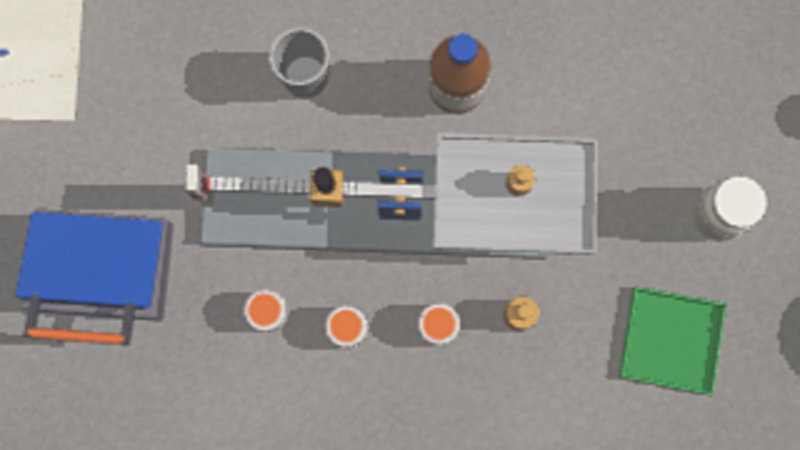

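View pics/side0c.png

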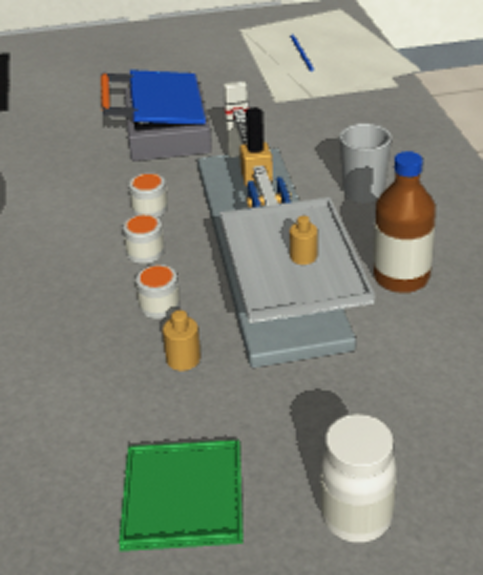

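Three tins stand at top pixels (208,235), (238,240) and (274,239). There are two brass weights: one on the pan at (307,183) and one on the bench at (307,235). The pan weight is the one meant: the task says it starts there, and it looks smaller than the bench one in both crops. The lid is slightly open, with its bar at (130,244). I start with the lid.

{"op": "carry_out", "data": {"jaw": [8.5,8.5,8.5,8.5,8.5,8.5,8.5,8.5,8.5,8.5], "translation": [[0,0,0],[0,0,0],[0,0,0],[0,0,0],[0,0,0],[0,0,0],[0,0,0],[0,0,0],[0,0,0],[0,0,0]], "delta_rot": [[0,0,-0.117],[0,0,-0.117],[0,0,-0.117],[0,0,-0.117],[0,0,-0.117],[0,0,-0.117],[0,0,-0.117],[0,0,-0.117],[0,0,-0.117],[0,0,-0.117]]}}

```text
time: 2.03
position: [0.2049, -0.4834, 0.2393]
eef_rot: [[-0.006, 1.0, 0.0], [1.0, 0.006, -0.0], [-0.0, 0.0, -1.0]]
ft_force: [-0.2, -1.2, 0.6]
gripper_width: 0.0849
finger_force: 0.0
```

{"op": "carry_out", "data": {"jaw": [4,4,4,4,4,4,4,4,4,4], "translation": [[2,3.5,0],[2,3.5,0],[2,3.5,0],[2,3.5,0],[2,3.5,0],[4,0.2,0],[4,0.2,0],[4,0.2,0],[4,0.2,0],[4,0.2,0]], "delta_rot": [[0,0,0],[0,0,0],[0,0,0],[0,0,0],[0,0,0],[0,0,0],[0,0,0],[0,0,0],[0,0,0],[0,0,0]]}}

```text
time: 2.87
position: [0.3896, -0.1816, 0.2393]
eef_rot: [[0.0, 1.0, 0.0], [1.0, -0.0, -0.0], [-0.0, 0.0, -1.0]]
ft_force: [0.6, 0.3, 0.4]
gripper_width: 0.0398
finger_force: 0.0
```

{"op": "carry_out", "data": {"jaw": [4,4,4,4,4,4,4,4,4,4], "translation": [[4,0.2,0],[4,0.2,0],[4,0.2,0],[4,0.2,0],[4,0.2,0],[4,0.2,0],[4,0.2,0],[4,0.2,0],[4,0.2,0],[4,0.2,0]], "delta_rot": [[0,0,0],[0,0,0],[0,0,0],[0,0,0],[0,0,0],[0,0,0],[0,0,0],[0,0,0],[0,0,0],[0,0,0]]}}

```text
time: 3.7
position: [0.4094, 0.2187, 0.2395]
eef_rot: [[-0.0, 1.0, 0.001], [1.0, 0.0, 0.0], [0.0, 0.001, -1.0]]
ft_force: [0.6, -0.1, 0.2]
gripper_width: 0.0398
finger_force: 0.0
```

{"op": "carry_out", "data": {"jaw": [4,4,4,4], "translation": [[3,0.5,1],[3,0.5,1],[2.5,0,1],[0,0,0]], "delta_rot": [[0,0,0],[0,0,0],[0,0,0],[0,0,0]]}}

```text
time: 4.03
position: [0.4185, 0.3046, 0.2064]
eef_rot: [[-0.004, 1.0, -0.004], [1.0, 0.004, -0.001], [-0.001, -0.004, -1.0]]
ft_force: [-0.2, 0.8, 0.7]
gripper_width: 0.0402
finger_force: 0.0
```

```bash
cat >> h.py <<'E'
def wrist():
    s=manip.read_state(); p=optics.get_image('wrist')
    T=np.eye(4); T[:3,:3]=s['eef_rot']; T[:3,3]=s['position']
    p['ext']=T@p['T_tool_cam']; return p
def cloud(p,m,E=None):
    E=p['ext'] if E is None else E
    m=m&(p['depth']>0); v,u=np.nonzero(m); z=p['depth'][m]; K=p['intrinsics']
    c=np.stack([(u-K[0,2])/K[0,0]*z,(v-K[1,2])/K[1,1]*z,z,0*z+1]); return (E@c)[:3].T
E
python3 - <<'E'
from h import *
p=wrist(); save(p,'w1.png')
print(manip.read_state()['position'])
for d in nets.place_of('lid_bar',p)[:3]: print(d)
hsv=cv2.cvtColor(p['pixels'],cv2.COLOR_RGB2HSV); m=(hsv[...,0]<15)&(hsv[...,1]>150)&(hsv[...,2]>80)
c=cloud(p,m); c=c[(c[:,1]>.2)]; print(len(c),np.percentile(c,[2,50,98],axis=0))
E
```

```text
[0.41896885 0.30296326 0.20750367]
{'at': [0.4246, 0.3065, 0.0722], 'confidence': 0.59}
267 [[4.18742053e-01 2.53794456e-01 1.75154171e-04]
 [4.22928958e-01 3.14027352e-01 7.97190737e-02]
 [4.34314407e-01 3.61786361e-01 8.36308621e-02]]
```

View pics/w1.png

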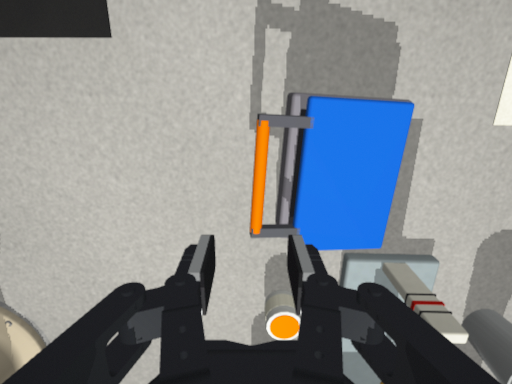

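The picture shows the bar at (260,178), with the gap between it and the lid edge clear. I go down over it.

{"op": "carry_out", "data": {"jaw": [3.2,3.2,3.2,3.2,3.2,3.2,3.2,3.2], "translation": [[0.4,0.2,2],[0.4,0.2,3],[0,0,3],[0,0,3],[0,0,2],[0,0,1.3],[0,0,0],[0,0,0]], "delta_rot": [[0,0,0],[0,0,0],[0,0,0],[0,0,0],[0,0,0],[0,0,0],[0,0,0],[0,0,0]]}}

```text
time: 4.8
position: [0.4242, 0.3088, 0.0669]
eef_rot: [[0.001, 1.0, 0.0], [1.0, -0.001, -0.0], [-0.0, 0.0, -1.0]]
ft_force: [-0.0, -0.6, 0.1]
gripper_width: 0.0323
finger_force: 0.0
```

{"op": "carry_out", "data": {"jaw": [0.9,0.9,0.9,0.9,0.9,0.9], "squeeze": 25, "translation": [[0,0,0],[0,0,0],[0,0,0],[0,0,0],[0,0,0],[0,0,0]], "delta_rot": [[0,0,0],[0,0,0],[0,0,0],[0,0,0],[0,0,0],[0,0,0]]}}

```text
time: 5.3
position: [0.4256, 0.3098, 0.0681]
eef_rot: [[0.001, 1.0, 0.005], [1.0, -0.001, 0.001], [0.001, 0.005, -1.0]]
ft_force: [5.4, -1.0, 2.4]
gripper_width: 0.0111
finger_force: 24.4
```

Run:
```python
import numpy as np
a=np.linspace(.18,1.965,21); R=14.51
h=-R*np.cos(a); z=R*np.sin(a)
print([[round(-.061*x,2),round(.998*x,2),round(-y,2)] for x,y in zip(np.diff(h),np.diff(z))])
```

```text
[[np.float64(-0.02), np.float64(0.29), np.float64(-1.26)], [np.float64(-0.02), np.float64(0.4), np.float64(-1.23)], [np.float64(-0.03), np.float64(0.51), np.float64(-1.19)], [np.float64(-0.04), np.float64(0.61), np.float64(-1.14)], [np.float64(-0.04), np.float64(0.71), np.float64(-1.08)], [np.float64(-0.05), np.float64(0.8), np.float64(-1.01)], [np.float64(-0.05), np.float64(0.89), np.float64(-0.94)], [np.float64(-0.06), np.float64(0.97), np.float64(-0.86)], [np.float64(-0.06), np.float64(1.04), np.float64(-0.76)], [np.float64(-0.07), np.float64(1.11), np.float64(-0.67)], [np.float64(-0.07), np.float64(1.16), np.float64(-0.57)], [np.float64(-0.07), np.float64(1.21), np.float64(-0.46)], [np.float64(-0.08), np.float64(1.24), np.float64(-0.35)], [np.float64(-0.08), np.float64(1.27), np.float64(-0.24)], [np.float64(-0.08), np.float64(1.29), np.float64(-0.12)], [np.float64(-0.08), np.float64(1.29), np.float64(-0.01)], [np.float64(-0.08), np.float64(1.29), np.float64(0.11)], [np.float64(-0.08), np.float64(1.27), np.float64(0.22)], [np.float64(-0.08), np.float64(1.25), np.float64(0.33)], [np.float64(-0.07), np.float64(1.21), np.float64(0.44)]]
```

{"op": "carry_out", "data": {"jaw": [0.9,0.9,0.9,0.9,0.9,0.9,0.9,0.9,0.9,0.9], "translation": [[0,0.3,-1.25],[0,0.4,-1.25],[0,0.5,-1.2],[-0.05,0.6,-1.15],[-0.05,0.7,-1.1],[-0.05,0.8,-1.0],[-0.05,0.9,-0.95],[-0.05,0.95,-0.85],[-0.05,1.05,-0.75],[-0.05,1.1,-0.65]], "delta_rot": [[0,0,0],[0,0,0],[0,0,0],[0,0,0],[0,0,0],[0,0,0],[0,0,0],[0,0,0],[0,0,0],[0,0,0]]}}

```text
time: 6.13
position: [0.4951, 0.3059, 0.1697]
eef_rot: [[-0.001, 1.0, -0.005], [1.0, 0.001, -0.001], [-0.001, -0.005, -1.0]]
ft_force: [-12.9, -4.8, 12.2]
gripper_width: 0.0112
finger_force: 25.6
```

{"op": "carry_out", "data": {"jaw": [0.9,0.9,0.9,0.9,0.9,0.9,0.9,0.9,0.9,0.9], "translation": [[-0.05,1.1,-0.7],[-0.1,1.2,-0.55],[-0.1,1.25,-0.4],[-0.1,1.25,-0.25],[-0.1,1.3,-0.1],[-0.1,1.3,0],[-0.1,1.3,0.1],[-0.1,1.25,0.2],[-0.1,1.25,0.3],[0,0,0]], "delta_rot": [[0,0,0],[0,0,0],[0,0,0],[0,0,0],[0,0,0],[0,0,0],[0,0,0],[0,0,0],[0,0,0],[0,0,0]]}}

```text
time: 6.97
position: [0.6099, 0.2989, 0.1822]
eef_rot: [[-0.0, 1.0, 0.001], [1.0, 0.0, 0.003], [0.003, 0.001, -1.0]]
ft_force: [4.0, 6.3, -0.5]
gripper_width: 0.0112
finger_force: 25.8
```

```bash
cat >> h.py <<'E'
def lid(p):
    hsv=cv2.cvtColor(p['pixels'],cv2.COLOR_RGB2HSV); m=(hsv[...,0]>105)&(hsv[...,0]<130)&(hsv[...,1]>150)
    c=cloud(p,m,p['extrinsics']); c=c[(c[:,1]>.18)&(c[:,1]<.42)&(c[:,2]>.04)&(c[:,2]<.3)&(c[:,0]<.68)]
    q=np.median(c,0); c=c[np.linalg.norm(c-q,axis=1)<.12]
    n=np.linalg.svd(c-c.mean(0))[2][2]; return len(c),q,n,np.percentile(c,[2,98],axis=0)
E
python3 - <<'E'
from h import *
print(manip.read_state()['position'])
for n in ('top','side'):
    p=optics.get_image(n); save(p,n+'1.png')
    for d in nets.place_of('lid_bar',p)[:2]: print(n,d)
    try: print(lid(p))
    except Exception as e: print(e)
E
```

```text
[0.60994196 0.29888062 0.18217621]
top {'at': [0.6117, 0.2991, 0.1868], 'confidence': 0.84}
top {'at': [0.4333, -0.3847, -0.0039], 'confidence': 0.31}
(18, array([0.59376001, 0.23283139, 0.14867792]), array([-0.90119548,  0.02626313, -0.43261641]), array([[0.59052037, 0.22232072, 0.1444646 ],
       [0.59637812, 0.27808891, 0.15340965]]))
side {'at': [0.6057, 0.303, 0.1856], 'confidence': 0.85}
(164, array([0.58521019, 0.22575304, 0.1224748 ]), array([-0.96508053,  0.04154385,  0.25863812]), array([[0.56520859, 0.21552523, 0.05179777],
       [0.60022741, 0.33845538, 0.14919815]]))
```

{"op": "carry_out", "data": {"jaw": [0.9,0.9,0.9,3,3,3,3,3,3,3], "translation": [[-0.05,0.7,0.2],[-0.05,0.6,0.2],[0,0,0],[0,0,0],[0,0,0],[0,0,0],[0,0,-1.5],[0,0,-2],[0,0,-3],[0,0,0]], "delta_rot": [[0,0,0],[0,0,0],[0,0,0],[0,0,0],[0,0,0],[0,0,0],[0,0,0],[0,0,0],[0,0,0],[0,0,0]]}}

```text
time: 8.0
position: [0.6232, 0.2968, 0.2504]
eef_rot: [[0.0, 1.0, 0.01], [1.0, -0.0, 0.004], [0.004, 0.01, -1.0]]
ft_force: [-0.4, 0.5, 2.0]
gripper_width: 0.0302
finger_force: 0.0
```

Run:
```python
from h import *
print(manip.read_state()['position'])
for n in ('top','side'):
    p=optics.get_image(n)
    for d in nets.place_of('lid_bar',p)[:1]: print(n,d)
    try: print(lid(p))
    except Exception as e: print(e)
    for d in nets.place_of('tin0',p)+nets.place_of('weight',p)[:2]: print(np.round(d['at'],3),d['confidence'])
```

```text
[0.62316829 0.29683734 0.25042337]
top {'at': [0.6206, 0.2979, 0.1838], 'confidence': 0.9}
(29, array([0.6032274 , 0.27323154, 0.14491905]), array([-0.91721028,  0.04394507, -0.39597239]), array([[0.59970081, 0.2238519 , 0.14103722],
       [0.60841445, 0.29078108, 0.14959805]]))
[ 0.451 -0.102  0.003] 0.79
[ 0.462  0.102 -0.003] 0.54
[0.442 0.006 0.002] 0.54
[ 0.748 -0.121  0.003] 0.55
[ 0.466 -0.2    0.002] 0.46
side {'at': [0.6161, 0.3023, 0.1816], 'confidence': 0.88}
(175, array([0.59327599, 0.23068031, 0.1239156 ]), array([-0.93698874,  0.03893252,  0.34718348]), array([[0.56615301, 0.21718144, 0.05122258],
       [0.60834297, 0.33854098, 0.14531012]]))
[ 0.446 -0.104  0.005] 0.79
[ 0.446  0.004 -0.004] 0.62
[ 0.464  0.1   -0.001] 0.56
[ 0.463 -0.199 -0.002] 0.65
[ 0.602 -0.189  0.106] 0.54
```

{"op": "carry_out", "data": {"jaw": [6,7,7,7,7,7,7,7,7,7], "translation": [[-4.1,-0.4,0],[-4.1,-0.4,0],[-4.1,-0.4,0],[-4.1,-0.4,0],[-4.1,-0.3,0],[-4.1,0,0],[-4.1,0,0],[-4.1,0,0],[-4.1,0,0],[-4.1,0,0]], "delta_rot": [[0,0,0],[0,0,0],[0,0,0],[0,0,0],[0,0,0],[0,0,0],[0,0,0],[0,0,0],[0,0,0],[0,0,0]]}}

```text
time: 9.23
position: [0.6023, -0.1153, 0.2424]
eef_rot: [[-0.0, 1.0, -0.001], [1.0, 0.0, 0.0], [0.0, -0.001, -1.0]]
ft_force: [1.4, -0.3, 0.5]
gripper_width: 0.07
finger_force: 0.0
```

{"op": "carry_out", "data": {"jaw": [7,7,7,7], "translation": [[-3.5,0,0],[-3,0,0],[-1,0,2],[0,0,0]], "delta_rot": [[0,0,0],[0,0,0],[0,0,0],[0,0,0]]}}

```text
time: 9.57
position: [0.6013, -0.1909, 0.2184]
eef_rot: [[0.004, 1.0, -0.006], [1.0, -0.004, 0.002], [0.002, -0.006, -1.0]]
ft_force: [-0.7, 0.6, -0.9]
gripper_width: 0.0702
finger_force: 0.0
```

```bash
cat >> h.py <<'E'
def look(l,k=3):
    p=wrist(); print('tcp',np.round(manip.read_state()['position'],4))
    for d in nets.place_of(l,p)[:k]: print(l,np.round(d['at'],4),round(d['confidence'],2))
    return p
E
python3 - <<'E'
from h import *
p=look('weight'); save(p,'w2.png')
for d in nets.cut_out('weight',p)[:2]:
    c=cloud(p,d['mask']); print(d['confidence'],np.percentile(c,[2,50,98],axis=0).round(3))
for d in nets.place_of('pan_top',p)[:1]: print(d)
E
```

```text
tcp [ 0.6017 -0.189   0.2198]
weight [ 0.463  -0.2045 -0.0036] 0.74
weight [ 0.6038 -0.1899  0.1075] 0.56
0.93 [[ 0.591 -0.201  0.112]
 [ 0.604 -0.184  0.143]
 [ 0.617 -0.175  0.158]]
0.62 [[ 0.451 -0.216  0.004]
 [ 0.471 -0.195  0.046]
 [ 0.483 -0.182  0.065]]
{'at': [0.5916, -0.1853, 0.1062], 'confidence': 0.88}
```

View pics/w2.png

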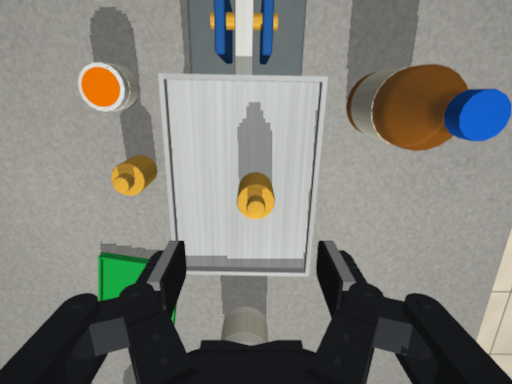

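The weight in the pan at (256,195) measures 51 mm tall. The bench one at (133,177) measures 65 mm, so the pan weight is the smaller and the right one. I grip it.

{"op": "carry_out", "data": {"jaw": [6,6,6,6,6,6,6], "translation": [[-0.1,0.2,2],[0,0,3],[0,0,2.5],[0,0,1.5],[0,0,0.8],[0,0,0],[0,0,0]], "delta_rot": [[0,0,0],[0,0,0],[0,0,0],[0,0,0],[0,0,0],[0,0,0],[0,0,0]]}}

```text
time: 10.35
position: [0.6055, -0.1888, 0.1263]
eef_rot: [[-0.001, 1.0, 0.002], [1.0, 0.001, -0.001], [-0.001, 0.002, -1.0]]
ft_force: [0.6, 0.4, 0.1]
gripper_width: 0.0601
finger_force: 0.0
```

{"op": "carry_out", "data": {"jaw": [2.5,2.5,2.5,2.5,2.5,2.5,2.5,2.5], "squeeze": 40, "translation": [[0,0,0],[0,0,0],[0,0,0],[0,0,0],[0,0,0],[0,0,0],[0,0,0],[0,0,-0.5]], "delta_rot": [[0,0,0],[0,0,0],[0,0,0],[0,0,0],[0,0,0],[0,0,0],[0,0,0],[0,0,0]]}}

```text
time: 11.02
position: [0.6041, -0.1891, 0.1284]
eef_rot: [[0.0, 1.0, -0.003], [1.0, -0.0, 0.001], [0.001, -0.003, -1.0]]
ft_force: [-0.1, 0.4, -1.8]
gripper_width: 0.0286
finger_force: 39.9
```

{"op": "carry_out", "data": {"jaw": [2.5,2.5,2.5,2.5,2.5,2.5,2.5,2.5,2.5,2.5], "translation": [[0,0,-2],[0,0,-2.5],[0,0,-2.5],[-2.7,-2.4,0],[-2.7,-2.4,0],[-2.7,-2.4,0],[-2.7,-2.4,0],[-2.7,-2.4,0],[-2.7,-2.4,0],[-2.9,-2.3,0]], "delta_rot": [[0,0,0],[0,0,0],[0,0,0],[0,0,0],[0,0,0],[0,0,0],[0,0,0],[0,0,0],[0,0,0],[0,0,0]]}}

```text
time: 11.85
position: [0.4362, -0.381, 0.1996]
eef_rot: [[-0.0, 1.0, -0.001], [1.0, 0.0, 0.001], [0.001, -0.001, -1.0]]
ft_force: [-0.1, -0.4, -1.6]
gripper_width: 0.0286
finger_force: 40.2
```

{"op": "carry_out", "data": {"jaw": [2.5,2.5,2.5,2.5,2.5,2.5,2.5,2.5], "translation": [[0,0,3],[0,0,4],[0,0,4],[0,0,3],[0,0,2],[0,0,0.8],[0,0,0],[0,0,0]], "delta_rot": [[0,0,0],[0,0,0],[0,0,0],[0,0,0],[0,0,0],[0,0,0],[0,0,0],[0,0,0]]}}

```text
time: 12.52
position: [0.4382, -0.3807, 0.0328]
eef_rot: [[-0.0, 1.0, 0.001], [1.0, 0.0, -0.001], [-0.001, 0.001, -1.0]]
ft_force: [1.0, -0.2, -0.9]
gripper_width: 0.0285
finger_force: 40.1
```

{"op": "carry_out", "data": {"jaw": [2.5,2.5,2.5,2.5], "translation": [[0,0,0.5],[0,0,0.3],[0,0,0],[0,0,0]], "delta_rot": [[0,0,0],[0,0,0],[0,0,0],[0,0,0]]}}

```text
time: 12.85
position: [0.438, -0.3805, 0.0243]
eef_rot: [[-0.0, 1.0, 0.001], [1.0, 0.0, -0.001], [-0.001, 0.001, -1.0]]
ft_force: [0.6, 1.4, -1.8]
gripper_width: 0.0287
finger_force: 40.1
```

{"op": "carry_out", "data": {"jaw": [2.5,2.5,2.5], "translation": [[0,0,0.2],[0,0,0.1],[0,0,0]], "delta_rot": [[0,0,0],[0,0,0],[0,0,0]]}}

```text
time: 13.1
position: [0.4382, -0.3808, 0.0241]
eef_rot: [[-0.0, 1.0, 0.001], [1.0, 0.0, -0.001], [-0.001, 0.001, -1.0]]
ft_force: [-9.1, 6.9, 16.7]
gripper_width: 0.0289
finger_force: 41.9
```

{"op": "carry_out", "data": {"jaw": [5,5,5,5,5,5,5,5,5,5], "translation": [[0,0,0],[0,0,0],[0,0,0],[0,0,0],[0,0,-2],[0,0,-3],[0,0,-4],[0,0,-4],[0,0,-4],[0,0,0]], "delta_rot": [[0,0,0],[0,0,0],[0,0,0],[0,0,0],[0,0,0],[0,0,0],[0,0,0],[0,0,0],[0,0,0],[0,0,0]]}}

```text
time: 13.93
position: [0.4401, -0.3826, 0.201]
eef_rot: [[0.0, 1.0, 0.011], [1.0, 0.0, -0.011], [-0.011, 0.011, -1.0]]
ft_force: [0.7, -1.2, 2.5]
gripper_width: 0.0503
finger_force: 0.0
```

{"op": "carry_out", "data": {"jaw": [7,7,7,7,7,7,7,7], "translation": [[4,0.2,0],[4,0.2,0],[4,0.2,0],[4,0.2,0],[4,0.2,0],[4,0.1,0],[3.8,0,0],[0,0,0]], "delta_rot": [[0,0,0],[0,0,0],[0,0,0],[0,0,0],[0,0,0],[0,0,0],[0,0,0],[0,0,0]]}}

```text
time: 14.6
position: [0.4489, -0.0972, 0.1907]
eef_rot: [[-0.006, 1.0, 0.001], [1.0, 0.006, 0.002], [0.002, 0.001, -1.0]]
ft_force: [-0.2, -1.0, -0.0]
gripper_width: 0.0699
finger_force: 0.0
```

Run:
```python
from h import *
p=look('tin0',4); save(p,'w3.png')
for n in('side','top'):
    q=optics.get_image(n)
    for l in('weight','pan_top','poise_knob','tin0'):
        for d in nets.place_of(l,q)[:3]: print(n,l,np.round(d['at'],3),round(d['confidence'],2))
save(q,'top2.png')
```

```text
tcp [ 0.449  -0.0997  0.1908]
tin0 [ 0.4446  0.0012 -0.0042] 0.88
tin0 [ 0.4504 -0.1038 -0.0011] 0.63
side weight [ 0.441 -0.382  0.005] 0.77
side weight [ 0.462 -0.201  0.001] 0.6
side pan_top [ 0.591 -0.189  0.117] 0.94
side poise_knob [0.597 0.03  0.144] 0.57
side tin0 [ 0.445  0.005 -0.005] 0.88
side tin0 [ 0.462  0.1   -0.002] 0.76
side tin0 [ 0.448 -0.105  0.006] 0.6
top weight [ 0.439 -0.383  0.005] 0.61
top weight [ 0.758  0.066 -0.001] 0.36
top pan_top [ 0.595 -0.182  0.118] 0.76
top pan_top [ 0.437 -0.382  0.005] 0.6
top pan_top [0.624 0.299 0.184] 0.59
top poise_knob [0.598 0.028 0.143] 0.68
top tin0 [0.445 0.006 0.002] 0.75
top tin0 [ 0.462  0.1   -0.004] 0.61
top tin0 [ 0.435 -0.385 -0.002] 0.46
```

{"op": "carry_out", "data": {"jaw": [7,7,7,7,7,7,7,7], "translation": [[-0.4,0,3],[0,0,4],[0,0,4],[0,0,3],[0,0,2],[0,0,1.2],[0,0,0],[0,0,0]], "delta_rot": [[0,0,0],[0,0,0],[0,0,0],[0,0,0],[0,0,0],[0,0,0],[0,0,0],[0,0,0]]}}

```text
time: 15.87
position: [0.4487, -0.1065, 0.0187]
eef_rot: [[0.0, 1.0, -0.001], [1.0, -0.0, 0.0], [0.0, -0.001, -1.0]]
ft_force: [-0.3, 0.4, 0.5]
gripper_width: 0.0701
finger_force: 0.0
```

{"op": "carry_out", "data": {"jaw": [4.2,4.2,4.2,4.2,4.2,4.2], "squeeze": 35, "translation": [[0,0,0],[0,0,0],[0,0,0],[0,0,0],[0,0,0],[0,0,0]], "delta_rot": [[0,0,0],[0,0,0],[0,0,0],[0,0,0],[0,0,0],[0,0,0]]}}

```text
time: 16.37
position: [0.45, -0.1068, 0.0205]
eef_rot: [[0.0, 1.0, 0.003], [1.0, -0.0, -0.001], [-0.001, 0.003, -1.0]]
ft_force: [-1.0, 0.4, 5.4]
gripper_width: 0.0472
finger_force: 36.6
```

{"op": "carry_out", "data": {"jaw": [4.2,4.2,4.2,4.2,4.2,4.2,4.2,4.2,4.2,4.2], "translation": [[0,0,-2],[0,0,-3.5],[0,0,-4],[0,0,-4],[-0.5,2,-2.5],[-0.5,3.5,0],[-0.5,3.5,0],[-0.5,3,0],[-0.5,2.4,0],[0,0,0]], "delta_rot": [[0,0,0],[0,0,0],[0,0,0],[0,0,0],[0,0,0],[0,0,0],[0,0,0],[0,0,0],[0,0,0],[0,0,0]]}}

```text
time: 17.2
position: [0.5952, -0.1318, 0.1769]
eef_rot: [[-0.0, 1.0, -0.001], [1.0, 0.0, 0.0], [0.0, -0.001, -1.0]]
ft_force: [0.1, -0.5, -0.9]
gripper_width: 0.0472
finger_force: 36.9
```

{"op": "carry_out", "data": {"jaw": [4.2,4.2,4.2,4.2], "translation": [[0,0,2],[0,0,1.5],[0,0,0],[0,0,0]], "delta_rot": [[0,0,0],[0,0,0],[0,0,0],[0,0,0]]}}

```text
time: 17.53
position: [0.5921, -0.1312, 0.1432]
eef_rot: [[0.0, 1.0, -0.002], [1.0, -0.0, 0.001], [0.001, -0.002, -1.0]]
ft_force: [-0.2, -0.0, -1.1]
gripper_width: 0.0472
finger_force: 36.9
```

{"op": "carry_out", "data": {"jaw": [4.2,4.2,4.2,4.2], "translation": [[0,0,0.4],[0,0,0.3],[0,0,0.1],[0,0,0]], "delta_rot": [[0,0,0],[0,0,0],[0,0,0],[0,0,0]]}}

```text
time: 17.87
position: [0.593, -0.1315, 0.1364]
eef_rot: [[0.0, 1.0, 0.001], [1.0, -0.0, -0.0], [-0.0, 0.001, -1.0]]
ft_force: [-0.1, 0.1, -1.0]
gripper_width: 0.047
finger_force: 37.0
```

{"op": "carry_out", "data": {"jaw": [4.2,6.5,6.5,6.5,6.5,6.5,6.5,6.5,6.5,6.5], "translation": [[0,0,0.2],[0,0,0],[0,0,0],[0,0,0],[0,0,0],[0,0,-2],[0,0,-3],[0,0,-3],[0,0,0],[0,0,0]], "delta_rot": [[0,0,0],[0,0,0],[0,0,0],[0,0,0],[0,0,0],[0,0,0],[0,0,0],[0,0,0],[0,0,0],[0,0,0]]}}

```text
time: 18.7
position: [0.5938, -0.1316, 0.2163]
eef_rot: [[-0.0, 1.0, 0.005], [1.0, 0.0, -0.001], [-0.001, 0.005, -1.0]]
ft_force: [0.1, -0.1, -0.7]
gripper_width: 0.0649
finger_force: 0.0
```

{"op": "carry_out", "data": {"jaw": [5,5,5,5,5,5], "translation": [[4,0.1,0],[4,0.1,0],[4,0.1,0],[4,0.1,0],[0,0,0],[0,0,0]], "delta_rot": [[0,0,0],[0,0,0],[0,0,0],[0,0,0],[0,0,0],[0,0,0]]}}

```text
time: 19.2
position: [0.5963, 0.0306, 0.2122]
eef_rot: [[-0.004, 1.0, -0.002], [1.0, 0.004, -0.0], [-0.0, -0.002, -1.0]]
ft_force: [-0.1, -0.3, 0.1]
gripper_width: 0.0501
finger_force: 0.0
```

Run:
```python
from h import *
p=look('poise_knob',2); save(p,'w4.png')
q=optics.get_image('side')
for l in('pan_top','poise_knob','tin0'):
        for d in nets.place_of(l,q)[:4]: print(l,np.round(d['at'],3),round(d['confidence'],2))
save(q,'side2.png')
a=q['pixels'][110:330,150:350]; cv2.imwrite('pics/side2c.png',cv2.cvtColor(cv2.resize(a,None,fx=2.5,fy=2.5),4))
```

```text
tcp [0.5964 0.0291 0.2124]
poise_knob [0.5998 0.0305 0.1456] 0.6
pan_top [ 0.589 -0.187  0.116] 0.58
pan_top [ 0.589 -0.441 -0.002] 0.53
poise_knob [0.596 0.032 0.145] 0.76
poise_knob [ 0.444  0.003 -0.005] 0.57
tin0 [ 0.592 -0.127  0.12 ] 0.82
tin0 [ 0.443  0.006 -0.006] 0.61
tin0 [ 0.464  0.099 -0.   ] 0.52
```

View pics/side2c.png

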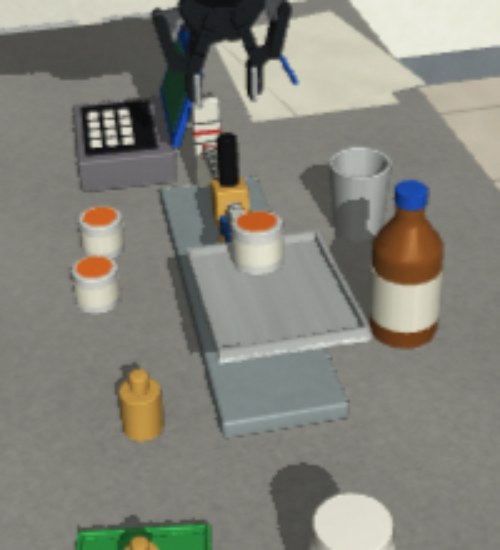

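The first tin stands on the pan near (258,240) in the crop, and the pan is up. I grip the poise knob and slide it about 39 mm outward.

{"op": "carry_out", "data": {"jaw": [5,5,5,5,5,5], "translation": [[0.1,0.1,2.5],[0,0,2.5],[0,0,2],[0,0,0.9],[0,0,0],[0,0,0]], "delta_rot": [[0,0,0],[0,0,0],[0,0,0],[0,0,0],[0,0,0],[0,0,0]]}}

```text
time: 20.0
position: [0.5981, 0.0291, 0.1354]
eef_rot: [[0.001, 1.0, 0.0], [1.0, -0.001, -0.0], [-0.0, 0.0, -1.0]]
ft_force: [0.6, 0.2, -0.1]
gripper_width: 0.0497
finger_force: 0.0
```

{"op": "carry_out", "data": {"jaw": [1.8,1.8,1.8,1.8,1.8,1.8], "squeeze": 20, "translation": [[0,0,0],[0,0,0],[0,0,0],[0,0,0],[0,0,0],[0,0,0]], "delta_rot": [[0,0,0],[0,0,0],[0,0,0],[0,0,0],[0,0,0],[0,0,0]]}}

```text
time: 20.5
position: [0.5976, 0.0296, 0.1368]
eef_rot: [[-0.0, 1.0, 0.0], [1.0, 0.0, -0.0], [-0.0, 0.0, -1.0]]
ft_force: [-6.5, -0.1, 5.9]
gripper_width: 0.0212
finger_force: 20.8
```

{"op": "carry_out", "data": {"jaw": [1.8,1.8,1.8,1.8,1.8,1.8,1.8], "translation": [[0.7,0,0.05],[0.8,0,0.08],[0.8,0,0.08],[0.8,0,0.08],[0.8,0,0.08],[0,0,0],[0,0,0]], "delta_rot": [[0,0,0],[0,0,0],[0,0,0],[0,0,0],[0,0,0],[0,0,0],[0,0,0]]}}

```text
time: 21.08
position: [0.5985, 0.0701, 0.1327]
eef_rot: [[-0.001, 1.0, 0.003], [1.0, 0.001, 0.002], [0.002, 0.003, -1.0]]
ft_force: [-1.5, 3.9, 6.1]
gripper_width: 0.0215
finger_force: 20.9
```

{"op": "carry_out", "data": {"jaw": [5,5,5,5,5,5,5,5,5,5], "translation": [[0,0,0],[0,0,0],[0,0,0],[0,0,-2],[0,0,-3],[0,0,-3],[-1.6,-3.8,0],[-1.6,-3.8,0],[-1.6,-3.8,0],[-1.6,-3.9,0]], "delta_rot": [[0,0,0],[0,0,0],[0,0,0],[0,0,0],[0,0,0],[0,0,0],[0,0,0],[0,0,0],[0,0,0],[0,0,0]]}}

```text
time: 21.92
position: [0.4437, 0.0041, 0.2105]
eef_rot: [[-0.0, 1.0, -0.0], [1.0, 0.0, -0.0], [-0.0, -0.0, -1.0]]
ft_force: [-0.8, -0.9, 1.0]
gripper_width: 0.05
finger_force: 0.0
```

{"op": "carry_out", "data": {"jaw": [7,7,7], "translation": [[-0.2,0,3],[0,0,0],[0,0,0]], "delta_rot": [[0,0,0],[0,0,0],[0,0,0]]}}

```text
time: 22.17
position: [0.4447, 0.0027, 0.1804]
eef_rot: [[0.001, 1.0, -0.002], [1.0, -0.001, 0.0], [0.0, -0.002, -1.0]]
ft_force: [0.9, -0.4, -0.2]
gripper_width: 0.0701
finger_force: 0.0
```

Run:
```python
from h import *
p=look('tin0',4)
for n in('side','top'):
    q=optics.get_image(n)
    for l in('pan_top','poise_knob','tin0'):
        for d in nets.place_of(l,q)[:4]: print(n,l,np.round(d['at'],3),round(d['confidence'],2))
```

```text
tcp [0.4456 0.0029 0.1811]
tin0 [ 0.4429  0.0048 -0.0022] 0.9
tin0 [0.4631 0.1023 0.0022] 0.67
side pan_top [ 0.59  -0.187  0.115] 0.74
side poise_knob [0.595 0.073 0.139] 0.74
side tin0 [ 0.444  0.003 -0.003] 0.89
side tin0 [ 0.464  0.099 -0.002] 0.64
top pan_top [ 0.598 -0.183  0.116] 0.76
top poise_knob [0.596 0.072 0.141] 0.72
top tin0 [ 0.594 -0.125  0.117] 0.84
```

{"op": "carry_out", "data": {"jaw": [7,7,7,7,7,7,7,7], "translation": [[0.1,-0.1,3],[0,0,4],[0,0,4],[0,0,3],[0,0,1.7],[0,0,0.5],[0,0,0],[0,0,0]], "delta_rot": [[0,0,0],[0,0,0],[0,0,0],[0,0,0],[0,0,0],[0,0,0],[0,0,0],[0,0,0]]}}

```text
time: 23.33
position: [0.4452, 0.0037, 0.0203]
eef_rot: [[-0.0, 1.0, 0.002], [1.0, 0.0, -0.0], [-0.0, 0.002, -1.0]]
ft_force: [0.5, -0.2, 0.7]
gripper_width: 0.0702
finger_force: 0.0
```

{"op": "carry_out", "data": {"jaw": [4.2,4.2,4.2,4.2,4.2,4.2], "squeeze": 35, "translation": [[0,0,0],[0,0,0],[0,0,0],[0,0,0],[0,0,0],[0,0,0]], "delta_rot": [[0,0,0],[0,0,0],[0,0,0],[0,0,0],[0,0,0],[0,0,0]]}}

```text
time: 23.83
position: [0.4456, 0.0037, 0.021]
eef_rot: [[-0.0, 1.0, 0.003], [1.0, 0.0, -0.0], [-0.0, 0.003, -1.0]]
ft_force: [-0.4, -0.3, 5.8]
gripper_width: 0.0472
finger_force: 35.9
```

{"op": "carry_out", "data": {"jaw": [4.2,4.2,4.2,4.2,4.2,4.2,4.2,4.2,4.2,4.2], "translation": [[0,0,-2],[0,0,-3.5],[0,0,-4],[0,0,-4],[0,0,-4],[-3.1,2.3,-1],[-3.1,2.5,0],[-3.1,2.5,0],[-3.1,2.5,0],[-3.1,2.5,0]], "delta_rot": [[0,0,0],[0,0,0],[0,0,0],[0,0,0],[0,0,0],[0,0,0],[0,0,0],[0,0,0],[0,0,0],[0,0,0]]}}

```text
time: 24.67
position: [0.5682, -0.1529, 0.2046]
eef_rot: [[0.0, 1.0, 0.001], [1.0, -0.0, -0.0], [-0.0, 0.001, -1.0]]
ft_force: [0.9, 1.0, -0.4]
gripper_width: 0.0474
finger_force: 37.1
```

{"op": "carry_out", "data": {"jaw": [4.2,4.2,4.2,4.2,4.2,4.2], "translation": [[-3.1,2.5,0],[0,0,0],[0,0,2.5],[0,0,2.5],[0,0,0.5],[0,0,0]], "delta_rot": [[0,0,0],[0,0,0],[0,0,0],[0,0,0],[0,0,0],[0,0,0]]}}

```text
time: 25.17
position: [0.5911, -0.1818, 0.147]
eef_rot: [[0.0, 1.0, -0.004], [1.0, -0.0, 0.002], [0.002, -0.004, -1.0]]
ft_force: [-0.6, -0.1, -0.9]
gripper_width: 0.0472
finger_force: 37.1
```

{"op": "carry_out", "data": {"jaw": [4.2,4.2,4.2,4.2], "translation": [[-0.2,0.1,0.4],[0,0,0.2],[0,0,0],[0,0,0]], "delta_rot": [[0,0,0],[0,0,0],[0,0,0],[0,0,0]]}}

```text
time: 25.5
position: [0.5937, -0.1843, 0.1444]
eef_rot: [[-0.0, 1.0, 0.002], [1.0, 0.0, -0.001], [-0.001, 0.002, -1.0]]
ft_force: [-0.6, 0.6, -1.9]
gripper_width: 0.0469
finger_force: 37.1
```

{"op": "carry_out", "data": {"jaw": [4.2,4.2,4.2], "translation": [[0,0,0.3],[0,0,0.1],[0,0,0]], "delta_rot": [[0,0,0],[0,0,0],[0,0,0]]}}

```text
time: 25.75
position: [0.5936, -0.1844, 0.1396]
eef_rot: [[0.0, 1.0, 0.001], [1.0, -0.0, -0.001], [-0.001, 0.001, -1.0]]
ft_force: [1.1, -1.4, 1.2]
gripper_width: 0.0471
finger_force: 37.3
```

{"op": "carry_out", "data": {"jaw": [6.5,6.5,6.5,6.5,6.5,6.5,6.5,6.5,6.5,6.5], "translation": [[0,0,0],[0,0,0],[0,0,0],[0,0,0],[0,0,-2],[0,0,-3],[0,0,-2.5],[3.6,-1.7,0],[3.6,-1.7,0],[3.6,-1.7,0]], "delta_rot": [[0,0,0],[0,0,0],[0,0,0],[0,0,0],[0,0,0],[0,0,0],[0,0,0],[0,0,0],[0,0,0],[0,0,0]]}}

```text
time: 26.58
position: [0.5416, -0.0754, 0.2143]
eef_rot: [[0.001, 1.0, 0.001], [1.0, -0.001, 0.0], [0.0, 0.001, -1.0]]
ft_force: [0.4, 0.8, 0.4]
gripper_width: 0.0654
finger_force: 0.0
```

{"op": "carry_out", "data": {"jaw": [7,7,7,7,7,7,7], "translation": [[3.6,-1.6,0],[3.6,-1.6,0],[3.6,-1.6,0],[3.6,-1.6,0],[3.2,-1.5,2],[0,0,1.5],[0,0,0]], "delta_rot": [[0,0,0],[0,0,0],[0,0,0],[0,0,0],[0,0,0],[0,0,0],[0,0,0]]}}

```text
time: 27.17
position: [0.4613, 0.1011, 0.1763]
eef_rot: [[-0.003, 1.0, -0.005], [1.0, 0.003, -0.001], [-0.001, -0.005, -1.0]]
ft_force: [-0.5, -0.4, -0.4]
gripper_width: 0.0703
finger_force: 0.0
```

Run:
```python
from h import *
p=look('tin0',4)
for n in('side','top'):
    q=optics.get_image(n)
    for l in('pan_top','poise_knob','tin0'):
        for d in nets.place_of(l,q)[:4]: print(n,l,np.round(d['at'],3),round(d['confidence'],2))
    if n=='side':
        a=q['pixels'][110:330,150:350]; cv2.imwrite('pics/side3c.png',cv2.cvtColor(cv2.resize(a,None,fx=2.5,fy=2.5),4))
```

```text
tcp [0.4623 0.1002 0.178 ]
tin0 [ 0.464   0.097  -0.0018] 0.74
side pan_top [ 0.59  -0.185  0.118] 0.64
side poise_knob [0.598 0.071 0.14 ] 0.9
side tin0 [ 0.596 -0.181  0.114] 0.64
side tin0 [ 0.592 -0.129  0.116] 0.63
side tin0 [ 0.464  0.101 -0.004] 0.62
top pan_top [ 0.595 -0.185  0.119] 0.87
top poise_knob [0.596 0.074 0.141] 0.65
top poise_knob [ 0.59  -0.444 -0.   ] 0.33
top tin0 [ 0.591 -0.128  0.114] 0.59
top tin0 [ 0.592 -0.18   0.12 ] 0.56
```

View pics/side3c.png

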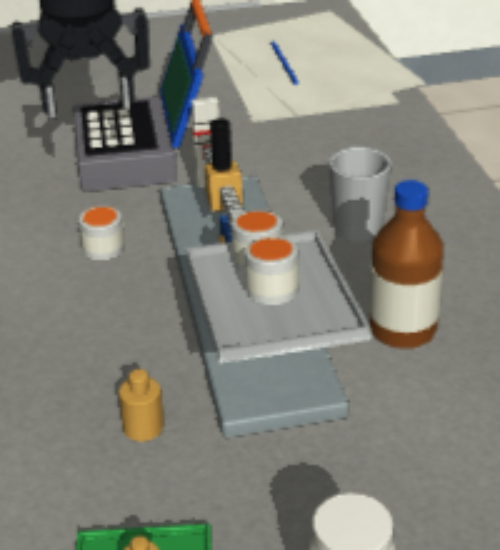

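Two tins stand on the pan at (257,235) and (272,270) in the crop, and the last is at (101,232). Now the third.

{"op": "carry_out", "data": {"jaw": [7,7,7,7,7,7,7,7], "translation": [[0,0.1,3],[0,0,4],[0,0,4],[0,0,3],[0,0,1.4],[0,0,0.5],[0,0,0],[0,0,0]], "delta_rot": [[0,0,0],[0,0,0],[0,0,0],[0,0,0],[0,0,0],[0,0,0],[0,0,0],[0,0,0]]}}

```text
time: 28.33
position: [0.4652, 0.0998, 0.0213]
eef_rot: [[0.0, 1.0, 0.002], [1.0, -0.0, 0.0], [0.0, 0.002, -1.0]]
ft_force: [0.1, -0.6, 0.8]
gripper_width: 0.0701
finger_force: 0.0
```

{"op": "carry_out", "data": {"jaw": [4.2,4.2,4.2,4.2,4.2,4.2], "translation": [[0,0,0],[0,0,0],[0,0,0],[0,0,0],[0,0,0],[0,0,0]], "delta_rot": [[0,0,0],[0,0,0],[0,0,0],[0,0,0],[0,0,0],[0,0,0]]}}

```text
time: 28.83
position: [0.4654, 0.0999, 0.0219]
eef_rot: [[-0.0, 1.0, 0.003], [1.0, 0.0, 0.0], [0.0, 0.003, -1.0]]
ft_force: [-1.8, -0.6, 5.9]
gripper_width: 0.047
finger_force: 36.0
```

{"op": "carry_out", "data": {"jaw": [4.2,4.2,4.2,4.2,4.2,4.2,4.2,4.2,4.2,4.2], "translation": [[0,0,-2],[0,0,-3.5],[0,0,-4],[0,0,-4],[0,0,-4],[-3.5,0,-2],[-3.8,0,0],[-3.8,1.2,0],[-3.8,1.5,0],[-3.8,1.5,0]], "delta_rot": [[0,0,0],[0,0,0],[0,0,0],[0,0,0],[0,0,0],[0,0,0],[0,0,0],[0,0,0],[0,0,0],[0,0,0]]}}

```text
time: 29.67
position: [0.5065, -0.0891, 0.2162]
eef_rot: [[-0.0, 1.0, 0.002], [1.0, 0.0, -0.001], [-0.001, 0.002, -1.0]]
ft_force: [0.7, 0.0, -1.3]
gripper_width: 0.047
finger_force: 36.6
```

{"op": "carry_out", "data": {"jaw": [4.2,4.2,4.2,4.2,4.2,4.2,4.2], "translation": [[-3.8,1.5,0],[-3.8,1.5,0],[-3.8,2,0],[-3.8,2,0],[0,1.8,0],[0,0,0],[0,0,0]], "delta_rot": [[0,0,0],[0,0,0],[0,0,0],[0,0,0],[0,0,0],[0,0,0],[0,0,0]]}}

```text
time: 30.25
position: [0.5932, -0.2371, 0.2146]
eef_rot: [[0.0, 1.0, -0.001], [1.0, -0.0, 0.0], [0.0, -0.001, -1.0]]
ft_force: [0.1, 0.1, -1.5]
gripper_width: 0.047
finger_force: 36.8
```

{"op": "carry_out", "data": {"jaw": [4.2,4.2,4.2,4.2,4.2,4.2], "translation": [[-0.2,0,2],[0,0,2.5],[0,0,1.2],[0,0,0.4],[0,0,0],[0,0,0]], "delta_rot": [[0,0,0],[0,0,0],[0,0,0],[0,0,0],[0,0,0],[0,0,0]]}}

```text
time: 30.75
position: [0.5934, -0.2388, 0.1557]
eef_rot: [[-0.0, 1.0, 0.002], [1.0, 0.0, -0.001], [-0.001, 0.002, -1.0]]
ft_force: [0.3, -0.0, -0.7]
gripper_width: 0.0473
finger_force: 36.8
```

{"op": "carry_out", "data": {"jaw": [4.2,4.2,4.2], "translation": [[0,0,0.3],[0,0,0],[0,0,0]], "delta_rot": [[0,0,0],[0,0,0],[0,0,0]]}}

```text
time: 31.0
position: [0.5933, -0.239, 0.1519]
eef_rot: [[-0.0, 1.0, 0.001], [1.0, 0.0, -0.001], [-0.001, 0.001, -1.0]]
ft_force: [-0.4, 0.4, -1.8]
gripper_width: 0.047
finger_force: 36.8
```

{"op": "carry_out", "data": {"jaw": [4.2,4.2,4.2,4.2,4.2], "translation": [[0,0,0.3],[0,0,0.3],[0,0,0.3],[0,0,0],[0,0,0]], "delta_rot": [[0,0,0],[0,0,0],[0,0,0],[0,0,0],[0,0,0]]}}

```text
time: 31.42
position: [0.5929, -0.2389, 0.1416]
eef_rot: [[-0.0, 1.0, -0.001], [1.0, 0.0, 0.0], [0.0, -0.001, -1.0]]
ft_force: [-0.3, 0.8, -1.2]
gripper_width: 0.0469
finger_force: 37.0
```

{"op": "carry_out", "data": {"jaw": [4.2,4.2,4.2,4.2,4.2], "translation": [[0,0,0.3],[0,0,0.3],[0,0,0.2],[0,0,0],[0,0,0]], "delta_rot": [[0,0,0],[0,0,0],[0,0,0],[0,0,0],[0,0,0]]}}

```text
time: 31.83
position: [0.5929, -0.2389, 0.1338]
eef_rot: [[0.0, 1.0, -0.001], [1.0, -0.0, 0.0], [0.0, -0.001, -1.0]]
ft_force: [-0.8, 0.6, -1.1]
gripper_width: 0.0469
finger_force: 37.0
```

Run:
```python
from h import *
print(manip.read_state()['ft_force'])
for n in('side','top'):
    q=optics.get_image(n)
    for l in('pan_top','poise_knob','tin0'):
        for d in nets.place_of(l,q)[:4]: print(n,l,np.round(d['at'],3),round(d['confidence'],2))
    if n=='side':
        a=q['pixels'][110:330,150:350]; cv2.imwrite('pics/side4c.png',cv2.cvtColor(cv2.resize(a,None,fx=2.5,fy=2.5),4))
```

```text
[-0.80280123  0.61336844 -1.10450836]
side pan_top [ 0.593 -0.187  0.107] 0.84
side poise_knob [0.6   0.067 0.151] 0.89
side poise_knob [0.754 0.066 0.001] 0.71
side tin0 [ 0.591 -0.238  0.114] 0.57
side tin0 [ 0.59  -0.13   0.111] 0.48
side tin0 [ 0.597 -0.183  0.107] 0.43
top pan_top [ 0.597 -0.183  0.107] 0.66
top pan_top [0.569 0.301 0.05 ] 0.37
top poise_knob [0.597 0.068 0.15 ] 0.56
top tin0 [ 0.594 -0.185  0.114] 0.53
top tin0 [ 0.596 -0.239  0.114] 0.46
```

View pics/side4c.png

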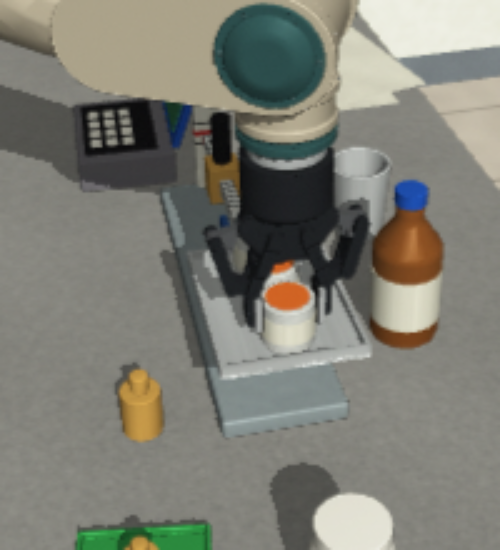

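{"op": "carry_out", "data": {"jaw": [4.2,5.2,6,6.5,6.5,6.5,6.5,6.5,6.5,6.5], "translation": [[0,0,0.1],[0,0,0],[0,0,0],[0,0,0],[0,0,0],[0,0,-2],[0,0,-3],[0,0,-4],[0,0,0],[0,0,0]], "delta_rot": [[0,0,0],[0,0,0],[0,0,0],[0,0,0],[0,0,0],[0,0,0],[0,0,0],[0,0,0],[0,0,0],[0,0,0]]}}

```text
time: 33.07
position: [0.5942, -0.2395, 0.227]
eef_rot: [[0.0, 1.0, 0.006], [1.0, 0.0, -0.003], [-0.003, 0.006, -1.0]]
ft_force: [0.1, -0.0, -0.8]
gripper_width: 0.0651
finger_force: 0.0
```

{"op": "carry_out", "data": {"jaw": [5,5,5,5,5,5,5,5,5,5], "translation": [[4,0.1,0],[4,0.1,0],[4,0.1,0],[4,0,0],[4,0,0],[4,0,0],[3,0,0],[3,0,0],[0.5,0,0],[0,0,0]], "delta_rot": [[0,0,0],[0,0,0],[0,0,0],[0,0,0],[0,0,0],[0,0,0],[0,0,0],[0,0,0],[0,0,0],[0,0,0]]}}

```text
time: 33.9
position: [0.5956, 0.0678, 0.2218]
eef_rot: [[-0.003, 1.0, -0.002], [1.0, 0.003, -0.0], [-0.0, -0.002, -1.0]]
ft_force: [-0.7, -1.1, 0.4]
gripper_width: 0.0496
finger_force: 0.0
```

```bash
cat >> h.py <<'E'
def beam():
    # pan tilt from the steel pan/tin-free surface is small: use several cues
    for n in('side','top'):
        q=optics.get_image(n)
        for l in('pan_top','poise_knob','tin0'):
            for d in nets.place_of(l,q)[:(3 if l=='tin0' else 1)]: print(n,l,np.round(d['at'],4),round(d['confidence'],2))
        if n=='side': s=q
    return s
E
python3 - <<'E'
from h import *
p=look('poise_knob',1)
s=beam()
a=s['pixels'][110:330,150:350]; cv2.imwrite('pics/side5c.png',cv2.cvtColor(cv2.resize(a,None,fx=2.5,fy=2.5),4))
cv2.imwrite('pics/w5.png',cv2.cvtColor(p['pixels'],4))
E
```

```text
tcp [0.5958 0.0663 0.2219]
poise_knob [0.5983 0.0682 0.1566] 0.69
side pan_top [ 0.59   -0.1858  0.1043] 0.78
side poise_knob [0.598  0.0641 0.153 ] 0.64
side tin0 [ 0.5923 -0.1331  0.1123] 0.94
side tin0 [ 0.5999 -0.1972  0.1008] 0.82
side tin0 [ 0.595  -0.2489  0.1106] 0.8
top pan_top [ 0.5939 -0.1869  0.1067] 0.78
top tin0 [ 0.5937 -0.1256  0.1091] 0.7
top tin0 [ 0.5981 -0.2007  0.1083] 0.63
top tin0 [ 0.5948 -0.2462  0.1061] 0.58
```

View pics/side5c.png

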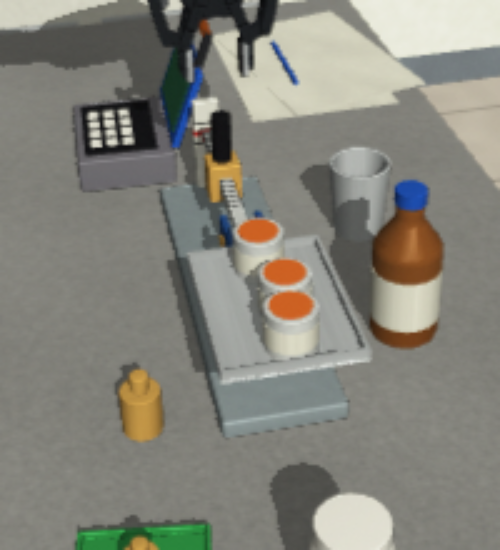

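```bash
cat >> h.py <<'E'
def tilt(name):
    q=optics.get_image(name); c=cloud(q,np.ones((384,512),bool),q['extrinsics'])
    def fit(c):
        for _ in range(4):
            A=np.c_[c[:,0]-.593,c[:,1]+.187,np.ones(len(c))]; k=np.linalg.lstsq(A,c[:,2],rcond=None)[0]; r=c[:,2]-A@k
            c=c[np.abs(r)<max(2*np.std(r),5e-4)]
        return len(c),k.round(4),np.std(r).round(4)
    b=c[(abs(c[:,2])<.008)&(c[:,0]>.3)&(c[:,0]<.8)&(abs(c[:,1])<.5)]
    i=c[(abs(c[:,0]-.593)<.055)&(abs(c[:,1]+.187)<.078)&(c[:,2]>.088)&(c[:,2]<.117)]
    print(name,'bench',fit(b),'pan',fit(i)); return q
E
python3 - <<'E'
from h import *
tilt('top'); q=tilt('side')
p=wrist()
a=q['pixels'][135:215,210:270]; A=cv2.resize(a,None,fx=7,fy=7,interpolation=2)
cv2.imwrite('pics/idx1.png',cv2.cvtColor(A,4))
E
```

```text
top bench (29482, array([ 0.    , -0.0002, -0.0006]), np.float64(0.0023)) pan (1196, array([-0.0031,  0.0018,  0.1062]), np.float64(0.002))
side bench (31405, array([-0.0017, -0.001 , -0.0016]), np.float64(0.0012)) pan (956, array([-0.0011, -0.0003,  0.1052]), np.float64(0.001))
```

View pics/idx1.png

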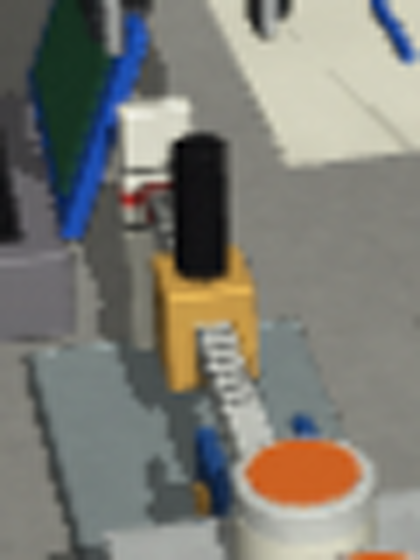

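The red tip lines up with the red line at (145,197), and plane fits of the pan give a tilt below 0.003 rad. The middle tin was nudged aside, but it still stands on the pan. One settle and a final check.

{"op": "carry_out", "data": {"jaw": [5,5,5,5,5,5,5,5,5,5], "translation": [[0,-2,-3],[0,-2,-2],[0,0,0],[0,0,0],[0,0,0],[0,0,0],[0,0,0],[0,0,0],[0,0,0],[0,0,0]], "delta_rot": [[0,0,0],[0,0,0],[0,0,0],[0,0,0],[0,0,0],[0,0,0],[0,0,0],[0,0,0],[0,0,0],[0,0,0]]}}

```text
time: 35.38
position: [0.5562, 0.066, 0.2727]
eef_rot: [[0.0, 1.0, -0.001], [1.0, -0.0, -0.0], [-0.0, -0.001, -1.0]]
ft_force: [-0.8, -0.3, -0.1]
gripper_width: 0.0502
finger_force: 0.0
```

Run:
```python
from h import *
tilt('top'); q=tilt('side'); print(lid(q)[2])
s=beam()
for d in nets.place_of('weight',s)[:2]: print(np.round(d['at'],3))
```

```text
top bench (30011, array([-0.0001, -0.0002, -0.0006]), np.float64(0.0023)) pan (1191, array([-0.0002,  0.0003,  0.106 ]), np.float64(0.002))
side bench (31357, array([-0.0016, -0.0011, -0.0016]), np.float64(0.0012)) pan (939, array([-0.0007,  0.0009,  0.1052]), np.float64(0.0009))
[-0.93755823  0.03957816  0.34556929]
side pan_top [ 0.5879 -0.187   0.1009] 0.55
side poise_knob [0.598  0.0663 0.1561] 0.6
side tin0 [ 0.5957 -0.2459  0.1084] 0.89
side tin0 [ 0.6012 -0.199   0.0997] 0.59
top pan_top [ 0.5989 -0.1849  0.1062] 0.64
top tin0 [ 0.6026 -0.1977  0.1075] 0.86
top tin0 [ 0.5953 -0.2443  0.1084] 0.79
top tin0 [ 0.5932 -0.1266  0.1098] 0.63
[ 0.464 -0.2    0.   ]
[ 0.438 -0.383  0.004]
```

```bash
python3 -c "
from cell import manip
print(manip.hand_in())"
```

```text
the job is handed in; nothing more can be done
None
```

I handed the job in at about 36 s. By my last measurements the lid is at about 110°, the check weight stands in its tray, all three tins stand on the pan and the beam is level within about 0.003 rad; the hand-in returned no verdict.

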